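Clear the file off the nail well and hold its flap open

TASK

The red-handled flat file has been left lying on the tin flap of the nail well: slide it blade first, fully home, into the slot of the empty tool block and let go of it. Only then lift the flap and hold it open 60 degrees from shut, so that nails can be picked out. The flap drops shut if let go, so finish while you are still holding it there, and leave the other things on the bench where they lie.

Things in the scene. Friction and masses are not known exactly. Their poses are not given: they have to be found in the camera images.
- file_grip (a point): Grip point on the red handle of the flat file, on its long axis: 45 behind the root of the blade, 185 behind the tip. x points to the tip, y across the blade's width, z up off its flat. The handle is flat-sided, 105 long, 26 wide, 22 high, behind a brass ferrule 18 across and 16 long. At the start handle and ferrule stick out into the air past the left (+y) side of the shut flap.
- file_tip (a point): Middle of the tip of the file's steel blade, axes as file_grip. The blade is 140 long, 24 wide (19 over the last 18 at the tip), 4 thick, on one axis with the handle, and lies flat across the shut flap at the start. The whole file is about 0.15 kg and balances about 30 in front of the blade's root.
- slot_mouth (a point): Centre of the mouth of the empty block's slot, 62 above the bench in the block's front face, edged with brass. The slot is level, 34 wide, 12 high, 105 deep; x points INTO it (away from the robot), z up. With the file home, the last 35 of its blade, its ferrule and handle stay outside.
- slot_end (a point): Centre of the closed end of that slot, 105 beyond slot_mouth along x, same axes. The file is home when its tip meets this end.
- slot_block: The empty elm tool block, fixed: 125 deep (x, along the slot), 110 wide, 72 high, on an elm board 20 thick; origin at the middle of its underside. A saw kerf 10 wide in its top runs straight above the slot and opens into it.
- rasp_block: Its twin beside it, centres 120 apart (either may be on the left), its slot taken by a black-handled rasp that is fixed and stays there, its handle sticking out like the file's will.
- flap_hinge (a point): Middle of the tin flap's hinge line, at the far top edge of the nail well, 71.5 above the bench. x points from the well's front to its rear, y along the hinge, z up. The well is a fixed elm box 150 deep (x), 200 wide (y), 70 high; the flap shut on it is level, its top 73 above the bench.
- flap_pull (a point): Middle of the cross bar of the flap's wire pull, a U of round 8 mm rod in the plane of the flap. The bar is 100 long, parallel to the hinge, 192 from the hinge line, 42 out from the flap's front edge, an arm at each end. With the flap shut it stands out in front of the well (robot side), 71.5 above the bench, open air below it and 35 clear between bar and flap.
- tin_flap (a joint): Opening angle of the tin flap (rad): 0 shut, growing as its front edge with the pull swings up and back; 60 degrees is 1.047, a stop is at 1.4. The flap is 150 by 200 and 3 thick, about 0.35 kg, on a free hinge, and falls shut from any angle when let go.
- drive_punch: Bystander: blued steel drive punch lying down, 120 long, 14 thick; origin under its middle.
- clench_block: Bystander: copper clench block, 75 by 42 and 28 high, grooved along its top; origin under its middle.
- stand_cap: Bystander: domed bronze hoof stand cap, 92 across, 36 high; origin under its middle.
- shoe_blank: Bystander: flat iron horseshoe blank, about 135 by 125 and 8 thick; origin in its middle at the underside.

How it is judged:
On the way:
1. the file is fully home in the empty block's slot and let go, the flap still shut (x of file_tip in the frame of slot_end between -0.012 and 0.004 m and y of file_tip in the frame of slot_end between -0.013 and 0.013 m and z of file_tip in the frame of slot_end between -0.008 and 0.008 m and angle between the x axis of file_grip and the x axis of slot_end, either way round below 0.15 rad and contact force between the fingers and file below 0.05 N and value of joint tin_flap below 0.08 rad), for 0.2 s.
At the end, for the whole second after the job is handed in: The flap stands still at 60 degrees, give or take 5, held there by the robot's fingers alone; the file rests in the empty block's slot, untouched, its tip within 12 mm of the slot's end (value of joint tin_flap between 0.96 and 1.134 rad and velocity of joint tin_flap between -0.1 and 0.1 rad/s and contact force between the fingers and tin_flap above 0.3 N and contact force between each of tin_flap, the fingers and file below 0.05 N and contact force between tin_flap and drive_punch below 0.05 N and contact force between tin_flap and clench_block below 0.05 N and contact force between tin_flap and stand_cap below 0.05 N and contact force between tin_flap and shoe_blank below 0.05 N and x of file_tip in the frame of slot_end between -0.012 and 0.004 m and y of file_tip in the frame of slot_end between -0.013 and 0.013 m and z of file_tip in the frame of slot_end between -0.008 and 0.008 m and angle between the x axis of file_grip and the x axis of slot_end, either way round below 0.15 rad and linear speed of file below 0.02 m/s); the arm keeps its last pose, push and grip.
It fails at once if the flap is lifted while the file is not in the slot (value of joint tin_flap above 0.15 rad and (x of file_tip in the frame of slot_end below -0.04 m or y of file_tip in the frame of slot_end below -0.02 m or y of file_tip in the frame of slot_end above 0.02 m or z of file_tip in the frame of slot_end above 0.02 m)).
It fails at once if the drive punch is moved by more than 2 cm (distance of drive_punch from where it was at the start of the episode above 0.02 m).
It fails at once if the clench block is moved by more than 2 cm (distance of clench_block from where it was at the start of the episode above 0.02 m).
It fails at once if the hoof stand cap is moved by more than 2 cm (distance of stand_cap from where it was at the start of the episode above 0.02 m).
It fails at once if the shoe blank is moved by more than 2 cm (distance of shoe_blank from where it was at the start of the episode above 0.02 m).
It also fails if it takes over 64 s, if anything falls off the work surface, if the arm or the gripper's body presses on something with over 40 N, if the wrist force passes 120 N, or if a joint passes its speed limit or range.

ROBOT

A 6-joint arm with a two-finger parallel gripper is mounted at the origin on the work surface. World frame = base frame: x ahead of the robot, y to its left, z up, the work surface at z = 0. Lengths are in m, angles in rad, forces in N, time in s.
With the tool pointing down it reaches from about 0.275 to 0.85 m from the base axis. Payload 19 kg.
Tool frame: the origin (TCP) lies between the finger pads; the fingertips stand 8 mm ahead of it and the grasp point (between the pads) lies 11 mm behind it (bot.tip_reach is the distance from the TCP to the fingertips, in m); z points along the fingers, y is the direction in which the jaws open and shut (so a half turn about z gives the same grasp; the last joint's range is limited). The gripper opens to 85 mm and grips with 20 to 120 N. Pads are 22 mm wide; open, the fingers measure 114 mm over their backs; the gripper's body (76 mm by 85 mm) begins 54 mm behind the grasp point. The pads swing forward as they close: fully open they stand 13 mm farther back than shut.
Start: joints at [-1.351, 0.15, 1.437, -0, 1.554, -0.134], TCP at [0.199, -0.539, 0.214] pointing down, gripper open.
Joint ranges: [-2.8, 2.8], [-0.68, 2.1], [0.12, 2.68], [-1.39, 4.53], [0.16, 2.79], [-2.81, 2.81]. Speed limits (rad/s): [1.89, 1.89, 2.22, 3.01, 3.01, 3.01].

INTERFACE

Orientations are given as a rotation vector (axis times angle).
In Python, from workcell import bot, command_gripper, camera, get_calibration, workorder gives the robot as it stands. Calls block until the motion is done:
- bot.movep(position, orientation): joint-space move of the TCP to a pose.
- bot.move_linear(position, ori=None, max_speed=0.15, guard=None): straight line of the TCP; ori=None keeps the orientation; max_speed is the mean speed in m/s. With guard (N) it stops when the force on the tool has changed by that much, and returns True; else False.
- bot.set_joints(angles): joint-space move.
- command_gripper(opening, grip_force=None): finger opening in m; grip_force is the grip in N (None keeps the last); returns when the fingers have stopped.
- bot.wait(seconds).
- bot.solve_ik(position, orientation): joint angles nearest the present ones, or None.
- bot.read_state(): the state.
- camera(name): name is "scene" or "top" or "wrist"; returns the picture (400x640x3 uint8, red, green, blue); there is no depth.
- get_calibration(name): a dict with "fx", "fy", "cx", "cy" (pixels), "R" (3x3) and "t" (3): a world point X has camera coordinates R X + t. Camera axes: x right, y down, z forward; pixel columns grow to the right and rows downward; lengths in m; the calibration is good to about 2 mm. The wrist camera is an equidistant fisheye: a pixel r from the principal point sees the ray r / f radians off the axis. A picture is of the moment at which its call begins: read the wrist's pose just before it. get_calibration takes no time and is no camera call; for the wrist camera it gives the pose at the moment of the call.
A pose or a line that the arm cannot do raises bot.MotionError and nothing moves.
- workorder.hand_in(): hands the job in, once; it reports no verdict.
The state is a dict: "time_s": time; "joint_pos": joint angles; "qd": joint speeds; "effort": joint torques, N m; "eef_pos": TCP position; "tcp_rot": TCP orientation; "contact_force": force on the tool from outside, world axes, zero at the start; "ft_torque": the same for the moment, N m; "gripper_width": finger opening in m.
Only numpy, scipy, OpenCV 4.12 (cv2) and the standard library are available. Lean on these libraries where they do the work, as an engineer would, in place of code of your own. Each camera call takes 0.05 s, during which the arm holds its last target. There are 200 camera calls.

## Working session

There is one attempt and no reset: what is moved stays moved. The work goes in short steps, each a Python script; the robot and the scene stay as the last script left them, time stands still between calls to the robot, and variables do not carry over. Pictures are saved under pics/ and viewed, about 8 in all and at most 12, crops included, and the job is handed in when it is done.

```bash
mkdir -p pics
python3 - <<'E'
from workcell import *
import cv2
for n in("top","scene"):
    cv2.imwrite(f"pics/{n}0.png",camera(n)[:,:,::-1]); c=get_calibration(n); print(n,c)
print(bot.read_state()["time_s"],bot.tip_reach)
E
```

```text
top {'fx': 368.04329593933005, 'fy': 368.04329593933005, 'cx': 322.7616340697359, 'cy': 198.94828242474372, 'R': array([[ 0.02873193, -0.99947359, -0.01506728],
       [-0.99533145, -0.02721691, -0.09259881],
       [ 0.09213998,  0.01765748, -0.99558949]]), 't': array([-0.03168108,  0.54676472,  0.98059012])}
scene {'fx': 404.1248869886227, 'fy': 404.1248869886227, 'cx': 312.15817111237067, 'cy': 199.6689487433144, 'R': array([[ 0.34364805,  0.93882154,  0.02280643],
       [ 0.51642955, -0.16863976, -0.83956009],
       [-0.78435103,  0.3002911 , -0.54278791]]), 't': array([-0.18296003, -0.22789805,  1.79171253])}
0.1 0.008
```

View pics/top0.png

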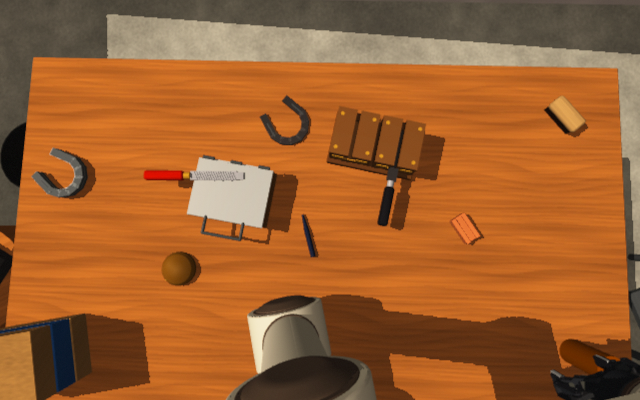

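View pics/scene0.png

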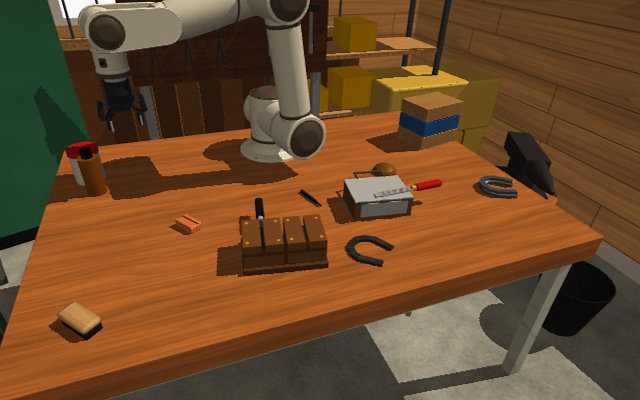

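```bash
cat > h.py <<'E'
from workcell import *
import numpy as np, cv2
from scipy.spatial.transform import Rotation as Rn
def ray(c,uv,fish=False):
    d=np.array([(uv[0]-c['cx'])/c['fx'],(uv[1]-c['cy'])/c['fy'],1.])
    if fish:
        r=np.hypot(d[0],d[1]); d=np.array([*(d[:2]/max(r,1e-9)*np.sin(r)),np.cos(r)])
    return -c['R'].T@c['t'], c['R'].T@d
def onz(c,uv,z,fish=False):
    o,d=ray(c,uv,fish); return o+d*(z-o[2])/d[2]
def proj(c,X,fish=False):
    p=c['R']@np.asarray(X,float)+c['t']
    if not fish: return np.array([c['cx']+c['fx']*p[0]/p[2],c['cy']+c['fy']*p[1]/p[2]])
    r=np.hypot(p[0],p[1]); th=np.arctan2(r,p[2])
    return np.array([c['cx']+c['fx']*th*p[0]/r,c['cy']+c['fy']*th*p[1]/r])
def down(yaw): # tool z down; tool y axis (jaw) at angle yaw in world
    y=np.array([np.cos(yaw),np.sin(yaw),0]);z=np.array([0,0,-1.]);x=np.cross(y,z)
    return Rn.from_matrix(np.c_[x,y,z]).as_rotvec()
def redmask(im):
    h=cv2.cvtColor(im,cv2.COLOR_RGB2HSV)
    return (((h[...,0]<4)|(h[...,0]>176))&(h[...,1]>190)&(h[...,2]>90)).astype(np.uint8)
def blob(m):
    n,l,s,c=cv2.connectedComponentsWithStats(m); i=1+np.argmax(s[1:,4]); 
    return cv2.minAreaRect(np.argwhere(l==i)[:,::-1].astype(np.float32)),s[i]
E
python3 - <<'E'
from h import *
im=cv2.imread("pics/top0.png")[:,:,::-1]; c=get_calibration("top")
print(blob(redmask(im)[100:250,100:300]))
P=lambda *uv,z:onz(c,uv,z).round(3)
print("handle",P(145,175,z=.08),P(183,175.5,z=.08),"tip",P(243,176,z=.077))
print("flap corners",P(202,156,z=.073),P(274,167,z=.073),P(188,216,z=.073),P(267,228,z=.073))
print("pull",P(203,232,z=.0715),P(239,239,z=.0715))
for u,v in((342,106),(426,123),(329,156),(414,173)): print("blk",P(u,v,z=.08))
print("rasp",P(385,222,z=.06),P(393,175,z=.06))
s=camera("wrist"); print(get_calibration("wrist"), bot.read_state()["eef_pos"])
big=cv2.resize(im[90:260,140:440],None,fx=2.6,fy=2.6,interpolation=cv2.INTER_CUBIC)
cv2.imwrite("pics/c1.png",big[:,:,::-1])
print("ik",bot.solve_ik([.55,.3,.2],down(0)),bot.solve_ik([.55,0,.2],down(np.pi/2)),bot.solve_ik([.55,0,.2],down(-np.pi/2)))
E
```

```text
(((63.5, 75.0), (8.0, 37.0), 90.0), array([ 45,  71,  38,   9, 332], dtype=int32))
handle [0.593 0.45  0.08 ] [0.594 0.35  0.08 ] tip [0.597 0.193 0.077]
flap corners [0.648 0.305 0.073] [0.624 0.113 0.073] [0.489 0.333 0.073] [0.464 0.125 0.073]
pull [0.448 0.291 0.072] [0.433 0.197 0.072]
blk [ 0.79  -0.061  0.08 ]
blk [ 0.75  -0.282  0.08 ]
blk [ 0.655 -0.03   0.08 ]
blk [ 0.616 -0.252  0.08 ]
rasp [ 0.488 -0.181  0.06 ] [ 0.613 -0.201  0.06 ]
{'fx': 309.70691628693146, 'fy': 309.70691628693146, 'cx': 316.57785465257024, 'cy': 197.7100774050822, 'R': array([[ 0.34648429, -0.93805398, -0.00183426],
       [-0.90148212, -0.33351534,  0.27585775],
       [-0.25938122, -0.09392683, -0.96119672]]), 't': array([-0.57512286, -0.03581935,  0.37902885])} [ 0.19915161 -0.539213    0.21333528]
ik [ 3.76451457e-01  2.62554329e-01  1.33095497e+00 -4.44089210e-16
  1.54808335e+00  3.76451457e-01] [-0.14009417  0.10343195  1.5179105   0.          1.52025021 -1.7108905 ] [-1.40094171e-01  1.03431948e-01  1.51791050e+00 -4.44089210e-16
  1.52025021e+00  1.43070216e+00]
```

View pics/c1.png

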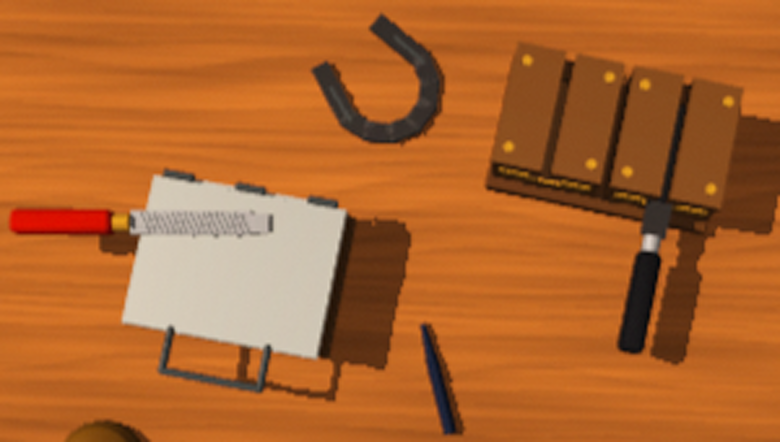

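Run:
```python
from h import *
import pickle
bot.movep([.46,-.05,.26],down(1.38)); c1=get_calibration("wrist"); a=camera("wrist")
bot.movep([.594,.378,.2],down(0)); c2=get_calibration("wrist"); b=camera("wrist")
pickle.dump((c1,a,c2,b),open("w.pkl","wb"))
cv2.imwrite("pics/w1.png",a[:,:,::-1]);cv2.imwrite("pics/w2.png",b[:,:,::-1])
for c in(c1,c2): print(-c['R'].T@c['t'],c['R'][2])
print(proj(c1,[.645,-.085,.062],1),blob(redmask(b)),bot.read_state()["time_s"])
```

```text
[ 0.39154821 -0.03792603  0.41969951] [ 0.27105969 -0.05195735 -0.96115924]
[0.59460862 0.44665616 0.3600352 ] [ 2.41287828e-04 -2.75403774e-01 -9.61328613e-01]
[317.97421459 304.50442372] (((318.0, 159.5), (109.0, 26.0), 90.0), array([ 305,  105,   27,  110, 2736], dtype=int32)) 4.1667
```

View pics/w1.png

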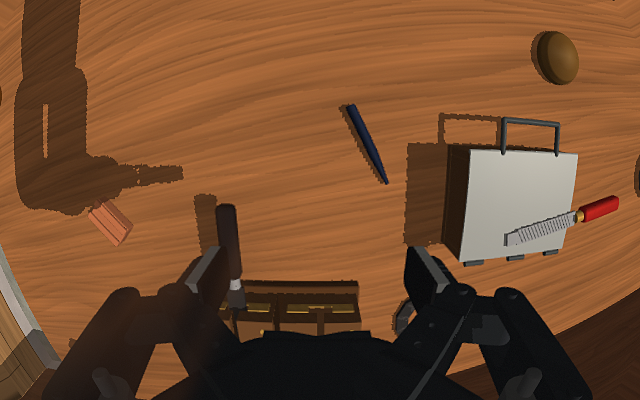

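View pics/w2.png

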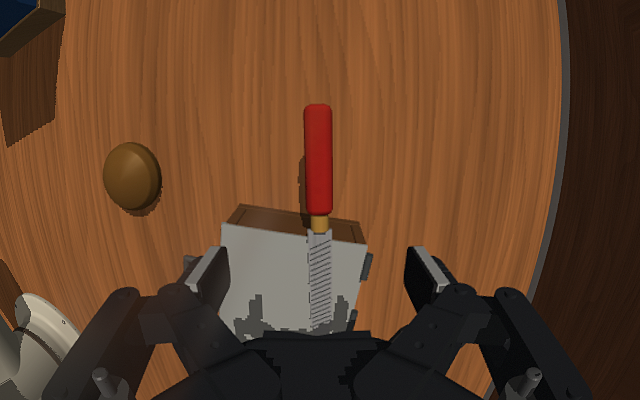

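Run:
```python
from h import *
import pickle
c1,a,c2,b=pickle.load(open("w.pkl","rb"))
cv2.imwrite("pics/c2.png",cv2.resize(a[270:345,215:375],None,fx=5,fy=5,interpolation=cv2.INTER_CUBIC)[:,:,::-1])
for uv in((318.5,105),(318.5,213.5),(319.5,231)): print(onz(c2,uv,.086 if uv[1]<220 else .077,1).round(4))
m=redmask(b); 
for v in(125,160,195):
    x=np.flatnonzero(m[v]); print(v,x.min(),x.max(),onz(c2,(x.min()-.5,v),.086,1).round(4),onz(c2,(x.max()+.5,v),.086,1).round(4))
# flap measurements from w1
for uv in((471,150),(577.5,154),(563,252.5),(463,262)): print("flap",onz(c1,uv,.073,1).round(4))
for uv in((504.5,120),(559.5,124)): print("pull",onz(c1,uv,.0715,1).round(4))
```

```text
[0.5964 0.4522 0.086 ]
[0.5965 0.3528 0.086 ]
[0.5976 0.3315 0.077 ]
125 307 331 [0.5858 0.4345 0.086 ] [0.6078 0.4346 0.086 ]
160 306 331 [0.5848 0.4032 0.086 ] [0.608  0.4032 0.086 ]
195 307 331 [0.5854 0.3707 0.086 ] [0.6084 0.3707 0.086 ]
flap [0.4659 0.1405 0.073 ]
flap [0.4972 0.3368 0.073 ]
flap [0.657  0.3187 0.073 ]
flap [0.6178 0.1228 0.073 ]
pull [0.4348 0.1965 0.0715]
pull [0.4494 0.2987 0.0715]
```

View pics/c2.png

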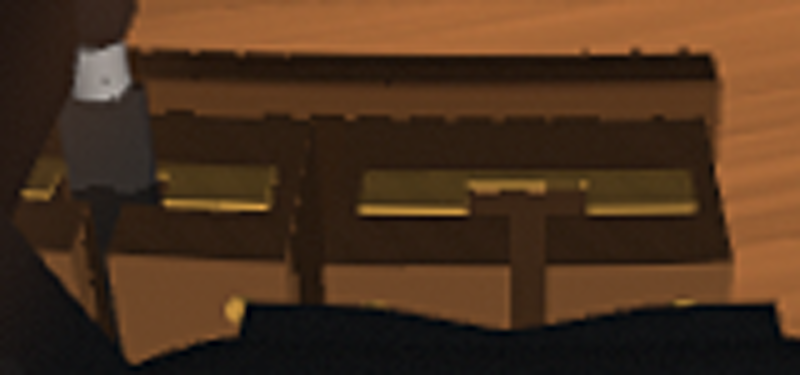

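Run:
```python
from h import *
import pickle
c1,a,c2,b=pickle.load(open("w.pkl","rb"))
Q=lambda x,y,z: onz(c1,(215+(x+.5)/5-.5,270+(y+.5)/5-.5),z,1).round(4)
print("mouth top",Q(470,212,.068),Q(587,212,.068),"bot",Q(470,188,.056),Q(587,186,.056),"kerf",Q(528,212,.068))
print("brass",Q(360,213,.068),Q(695,212,.068))
for z in(.072,.082,.092): print("topedge",z,Q(325,263,z),Q(732,262,z))
print("board edge",Q(140,77,.02),Q(718,81,.02), "foot",Q(315,118,.02),Q(706,119,.02))
c=get_calibration("top")
T=lambda x,y,z: onz(c,(140+(x+.5)/2.6-.5,90+(y+.5)/2.6-.5),z).round(4)
for z in(.072,.092): print("top",z,T(570,62,z),T(549,168,z),"corners",T(519,42,z),T(742,88,z),T(493,162,z),T(722,206,z))
print("pull",T(162,373,.0715),T(264,389,.0715),"tip",T(271,223,.077),"hinge",T(152,177,.073),T(347,211,.073))
```

```text
mouth top [ 0.6512 -0.0995  0.068 ] [ 0.6576 -0.0675  0.068 ] bot [ 0.6515 -0.0998  0.056 ] [ 0.6573 -0.067   0.056 ] kerf [ 0.6543 -0.0837  0.068 ]
brass [ 0.6462 -0.1299  0.068 ] [ 0.6642 -0.0379  0.068 ]
topedge 0.072 [ 0.6595 -0.1431  0.072 ] [ 0.6817 -0.0299  0.072 ]
topedge 0.082 [ 0.6518 -0.1401  0.082 ] [ 0.6734 -0.0302  0.082 ]
topedge 0.092 [ 0.6441 -0.1371  0.092 ] [ 0.665  -0.0304  0.092 ]
board edge [ 0.6195 -0.1979  0.02  ] [ 0.6528 -0.0241  0.02  ] foot [ 0.6426 -0.1475  0.02  ] [ 0.666  -0.0296  0.02  ]
top 0.072 [ 0.7736 -0.1067  0.072 ] [ 0.663  -0.0877  0.072 ] corners [ 0.7934 -0.0541  0.072 ] [ 0.7507 -0.2819  0.072 ] [ 0.6678 -0.0308  0.072 ] [ 0.6287 -0.2622  0.072 ]
top 0.092 [ 0.767  -0.1052  0.092 ] [ 0.6587 -0.0865  0.092 ] corners [ 0.7864 -0.0537  0.092 ] [ 0.7445 -0.2767  0.092 ] [ 0.6633 -0.0309  0.092 ] [ 0.625  -0.2574  0.092 ]
pull [0.4454 0.2938 0.0715] [0.4325 0.1908 0.0715] tip [0.5987 0.1906 0.077 ] hinge [0.6433 0.3152 0.073 ] [0.6135 0.1152 0.073 ]
```

Run:
```python
from h import *
import pickle
o=down(0)
bot.move_linear([.5965,.378,.064],o,max_speed=.12)
command_gripper(0.0,70); s=bot.read_state(); print(s["gripper_width"],s["contact_force"])
bot.move_linear([.5965,.378,.2],o,max_speed=.12)
print(bot.read_state()["contact_force"])
yaw=-.188; d=np.array([np.cos(yaw),np.sin(yaw)]); M=np.array([.655,-.0845])
p=M-.23*d
bot.movep([*p,.2],down(yaw+np.pi/2))
bot.move_linear([*p,.06],max_speed=.12)
s=bot.read_state();print(s["eef_pos"],s["time_s"],s["gripper_width"])
c=get_calibration("wrist");w=camera("wrist");t=camera("top");sc=camera("scene")
pickle.dump((c,w,t,sc),open("w3.pkl","wb"))
g=lambda im,x,y,W,H,k:cv2.resize(im[y:y+H,x:x+W],None,fx=k,fy=k,interpolation=cv2.INTER_CUBIC)
v=np.vstack([np.hstack([g(w,210,230,200,140,2),g(t,320,130,100,70,4)]),np.hstack([g(sc,220,170,133,100,3),g(t,320,130,133,100,3)*0])[:300,:800]])if 0 else None
A=g(w,220,240,200,100,4);B=g(t,300,140,100,75,4);C=g(sc,220,180,100,75,4)
cv2.imwrite("pics/c3.png",np.vstack([A,np.hstack([B,C])])[:600,:,::-1])
print("wrist crop proj mouth",proj(c,[.655,-.0845,.062],1),"tip pred",proj(c,[*(p+.185*d),.073],1))
```

```text
0.022880450710072747 [0.22387941 0.9066838  1.62185537]
[ 0.25047306  0.27349832 -1.01773108]
[ 0.42942089 -0.04162072  0.06059649] 10.5583 0.02304789005486854
wrist crop proj mouth [317.16367237 446.5917766 ] tip pred [317.25933322 434.67477002]
```

View pics/c3.png

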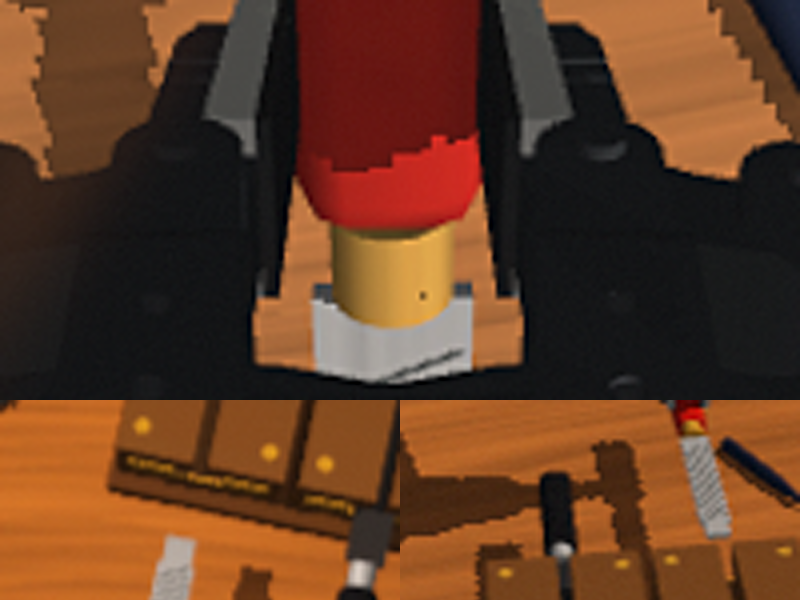

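Run:
```python
from h import *
ct,cs=get_calibration("top"),get_calibration("scene")
k=lambda x,y,x0,y0:(x0+(x+.5)/4-.5,y0+(y+.5)/4-.5)
ut,us=k(180.5,139,300,140),k(318,134,220,180)
A=[];b=[]
for c,u in((ct,ut),(cs,us)):
    o,d=ray(c,u);d/=np.linalg.norm(d);P=np.eye(3)-np.outer(d,d);A.append(P);b.append(P@o)
X=np.linalg.lstsq(np.vstack(A),np.hstack(b),rcond=None)[0]
yaw=-.188; d=np.array([np.cos(yaw),np.sin(yaw),0]);n=np.array([-d[1],d[0],0]);M=np.array([.655,-.0845,.062])
print("tip tri",X,"pred",M-.23*d+.185*d+[0,0,.011]); print("rel along/lat",(X-M)@d,(X-M)@n)
e=bot.read_state()["eef_pos"]
print(proj(ct,M-.045*d+[0,0,.009]),ut,proj(cs,M-.045*d+[0,0,.009]),us)
# slot kerf front in top now
q=onz(ct,k(207,68,300,140),.080); print("kerf front top cam",q,(q-M)@d,(q-M)@n)
# same vs scene: kerf front at crop(732,541)
q=onz(cs,k(332,143,220,180),.072); print("kerf scene",q,(q-M)@d,(q-M)@n)
```

```text
tip tri [ 0.60981418 -0.07304932  0.06858983] pred [ 0.6107929  -0.07608975  0.073     ]
rel along/lat -0.046529716527262746 0.002803933931431229
[345.97250243 173.89415652] (344.75, 174.375) [298.30966536 212.83234447] (299.125, 213.125)
kerf front top cam [ 0.65519679 -0.08872315  0.08      ] 0.0009826020019687446 -0.00411196087828316
kerf scene [ 0.62924613 -0.06831822  0.072     ] -0.028324369895790954 0.011083402427939162
```

Run:
```python
from h import *
import pickle
yaw=-.188; d=np.array([np.cos(yaw),np.sin(yaw),0]);n=np.array([-d[1],d[0],0]);M=np.array([.655,-.0845,0])
bot.move_linear(M-.197*d-.003*n+[0,0,.0525],max_speed=.08)
t=camera("top");sc=camera("scene");print(bot.read_state()["eef_pos"],bot.read_state()["time_s"])
g=lambda im,x,y,W,H,k:cv2.resize(im[y:y+H,x:x+W],None,fx=k,fy=k,interpolation=cv2.INTER_CUBIC)
cv2.imwrite("pics/c4.png",np.hstack([g(t,325,100,50,100,8)[:600],g(sc,270,175,50,75,8)])[:600,:,::-1])
```

```text
[ 0.46058761 -0.05050215  0.05252347] 11.3833
```

View pics/c4.png

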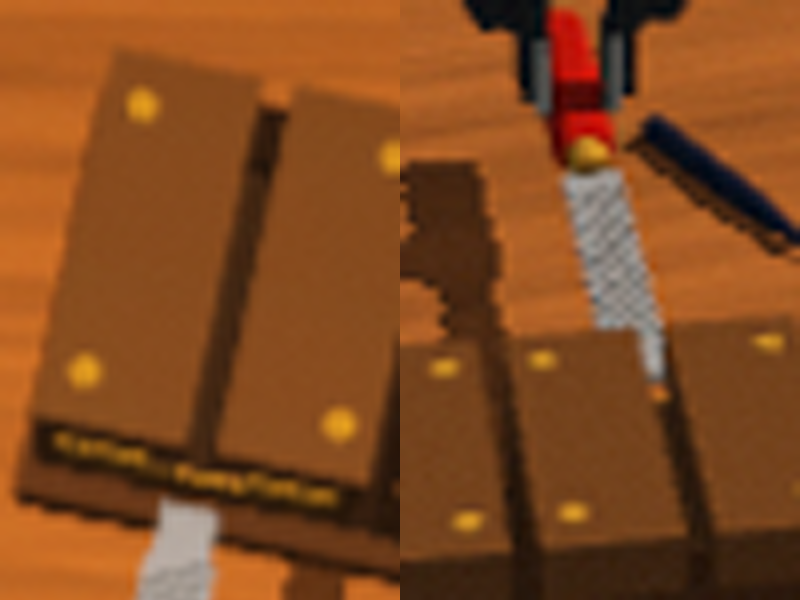

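Run:
```python
from h import *
yaw=-.188; d=np.array([np.cos(yaw),np.sin(yaw),0]);n=np.array([-d[1],d[0],0]);M=np.array([.655,-.0845,0])
B=M-.197*d-.003*n+[0,0,.0525]
for s in(.03,.06,.09,.108,.135):
    hit=bot.move_linear(B+s*d,max_speed=.05 if s>.03 and s<.12 else .03,guard=8)
    r=bot.read_state(); e=r["eef_pos"]
    print(s,hit,(e-B)@d,(e-B)@n,r["contact_force"].round(2),r["ft_torque"].round(2),r["gripper_width"],r["time_s"])
    if hit: break
```

```text
0.03 False 0.029846954248545304 3.383031136222018e-05 [-0.18 -0.73 -1.3 ] [0.03 0.13 0.05] 0.023200268185435653 12.5333
0.06 False 0.05981435942260394 9.616800581232002e-06 [ 0.95  0.89 -1.89] [ 0.02  0.14 -0.05] 0.022709649183513137 13.2833
0.09 False 0.08983696512580866 1.596847622668124e-05 [-0.25  0.27 -2.33] [-0.01  0.17 -0.  ] 0.023068069111567696 14.0333
0.108 False 0.10804200957690546 5.35019784284746e-07 [-0.13  0.03 -1.55] [0.01 0.17 0.03] 0.02333455684163295 14.5417
0.135 True 0.11698847042180242 5.811891117158546e-05 [-0.46 -0.63 -1.73] [0.03 0.21 0.05] 0.022820047058513773 15.025
```

Run:
```python
from h import *
import pickle
yaw=-.188; d=np.array([np.cos(yaw),np.sin(yaw),0]);n=np.array([-d[1],d[0],0]);M=np.array([.655,-.0845,0])
B=M-.197*d-.003*n+[0,0,.0525]
hit=bot.move_linear(B+.125*d,max_speed=.02,guard=15); r=bot.read_state(); print(hit,(r["eef_pos"]-B)@d,r["contact_force"].round(2))
command_gripper(.085); bot.wait(.3); e=bot.read_state()["eef_pos"]; print(bot.read_state()["contact_force"].round(2))
bot.move_linear([e[0],e[1],.2],max_speed=.15)
bot.movep([.46,-.05,.26],down(1.38)); c=get_calibration("wrist");w=camera("wrist");t=camera("top");print(bot.read_state()["time_s"])
# toward the pull: jaw along hinge normal, wrist look
bot.movep([.44,.245,.2],down(-.14)); c2=get_calibration("wrist");w2=camera("wrist")
pickle.dump((c,w,t,c2,w2),open("w5.pkl","wb"))
g=lambda im,x,y,W,H,k:cv2.resize(im[y:y+H,x:x+W],None,fx=k,fy=k,interpolation=cv2.INTER_CUBIC)
cv2.imwrite("pics/c5.png",np.vstack([np.hstack([g(w,215,180,160,160,2.5),g(t,320,100,100,100,4)]),np.zeros((0,800,3),np.uint8)])[:,:,::-1])
cv2.imwrite("pics/w5.png",w2[:,:,::-1]); print(bot.read_state()["time_s"],bot.read_state()["joint_pos"].round(2) if hasattr(bot.read_state()["joint_pos"],'round') else 0)
```

```text
True 0.11688029056078039 [-0.41 -0.3  -0.94]
[-0.76 -0.37  0.6 ]
18.025
20.0083 [ 0.35  0.01  1.62 -0.    1.52  0.49]
```

View pics/c5.png

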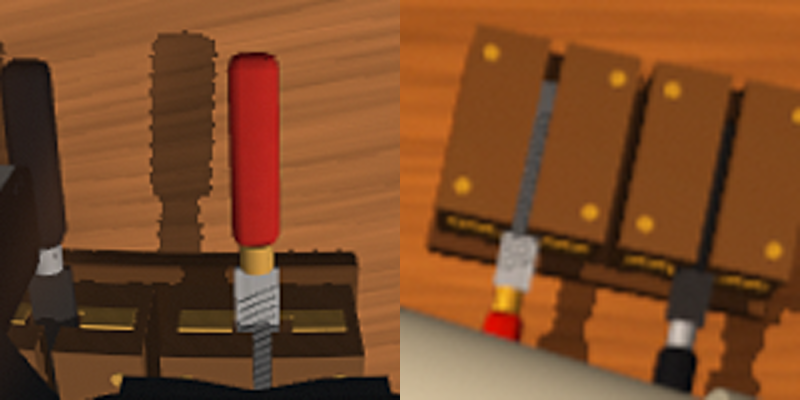

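View pics/w5.png

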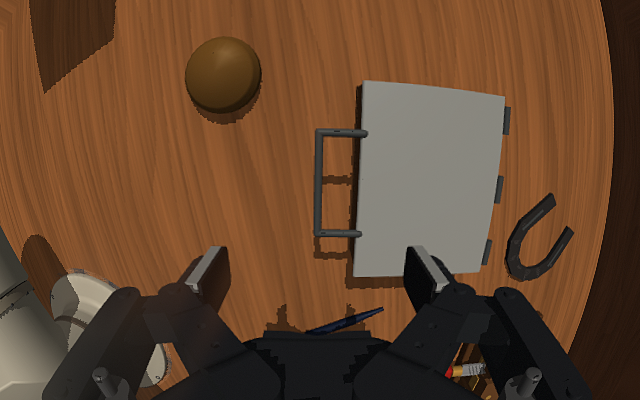

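Run:
```python
from h import *
import pickle
c,w,t,c2,w2=pickle.load(open("w5.pkl","rb"))
a,b=[onz(c2,u,.0735,1) for u in((318.5,131),(318,233.5))]; print("bar",a,b,(a+b)/2,np.linalg.norm(a-b))
y=a-b; print("hinge yaw from bar",np.arctan2(-y[0],y[1]))
for u in((363,81),(356,277),(504.5,97),(482,273)): print("flap",onz(c2,u,.073,1).round(4))
Q=lambda x,y,z: onz(c,(215+(x+.5)/2.5-.5,180+(y+.5)/2.5-.5),z,1)
M=np.array([.655,-.0845,0]);d=np.array([np.cos(-.188),np.sin(-.188),0])
for nm,x,yy,z in(("handle end",254,53,.066),("handle front",257,247,.068),("root",257,271,.064)): print(nm,((Q(x,yy,z)-M)@d).round(4))
```

```text
bar [0.44946553 0.29509671 0.0735    ] [0.43506392 0.195171   0.0735    ] [0.44226473 0.24513385 0.0735    ] 0.10095817894655719
hinge yaw from bar -0.14313752547711922
flap [0.4963 0.3361 0.073 ]
flap [0.4683 0.1387 0.073 ]
flap [0.6466 0.3124 0.073 ]
flap [0.62   0.1129 0.073 ]
handle end -0.1621
handle front -0.0565
root -0.0388
```

Run:
```python
from h import *
M=np.array([.655,-.0845,0]);d=np.array([np.cos(-.188),np.sin(-.188),0]);c=get_calibration("top")
for nm,x,y,z in(("tip",148,83,.068),("root",106,289,.062),("kerf far",153,53,.082),("kerf near",126,230,.082)):
    print(nm,((onz(c,(320+(x+.5)/4-.5,100+(y+.5)/4-.5),z)-M)@d).round(4))
```

```text
tip 0.1025
root -0.0381
kerf far 0.1185
kerf near -0.0009
```

Run:
```python
from h import *
yaw=-.143; x=np.array([np.cos(yaw),np.sin(yaw),0]); z=np.array([0,0,1.]); P=np.array([.442,.2445,.0715]); H=P+.192*x
tc=lambda t: H+.192*(-np.cos(t)*x+np.sin(t)*z)-.011*z
command_gripper(.03,20)
o=down(yaw)
bot.move_linear([P[0],P[1],.15],o,max_speed=.1)
print("hit",bot.move_linear(tc(0),o,max_speed=.05,guard=6))
command_gripper(0,20); r=bot.read_state(); print(r["gripper_width"],r["contact_force"].round(2),r["eef_pos"].round(4))
for k in range(1,11):
    t=np.radians(6*k)
    hit=bot.move_linear(tc(t),o,max_speed=.06,guard=25); r=bot.read_state()
    print(6*k,hit,r["contact_force"].round(1),round(r["gripper_width"],4),r["time_s"])
    if hit: break
c=get_calibration("wrist");w=camera("wrist");s=camera("scene");tp=camera("top")
g=lambda im,x,y,W,H,k:cv2.resize(im[y:y+H,x:x+W],None,fx=k,fy=k,interpolation=cv2.INTER_CUBIC)
cv2.imwrite("pics/c6.png",np.hstack([g(s,300,110,160,200,2.5),g(w,160,100,320,400,1.25)[:500] if 0 else g(tp,120,100,320,200,1.25).repeat(1,0) if 0 else cv2.resize(tp[80:280,120:440],(400,250))[:250].repeat(2,0)])[:,:,::-1])
```

```text
hit False
2.731603937229141e-05 [-0.15  0.32  0.13] [0.442  0.2445 0.0605]
6 False [ 0.5 -0.1  0.2] 0.0001 24.0583
12 False [-0.2 -0.1  0.1] 0.0003 24.5417
18 False [-0.3  0.2 -1.5] 0.0003 25.025
24 False [-0.1  0.3  0.1] 0.0 25.5083
30 False [-0.3 -0.2 -0.4] 0.0002 25.9917
36 False [-0.2 -0.3 -0.6] 0.0003 26.475
42 False [-0.2 -0.2  0.2] -0.0001 26.9583
48 False [-0.2  0.3  0.6] 0.0 27.4417
54 False [-0.6  0.3  0.3] 0.0003 27.925
60 False [-0.7  0.1 -0.6] -0.0 28.4083
```

View pics/c6.png

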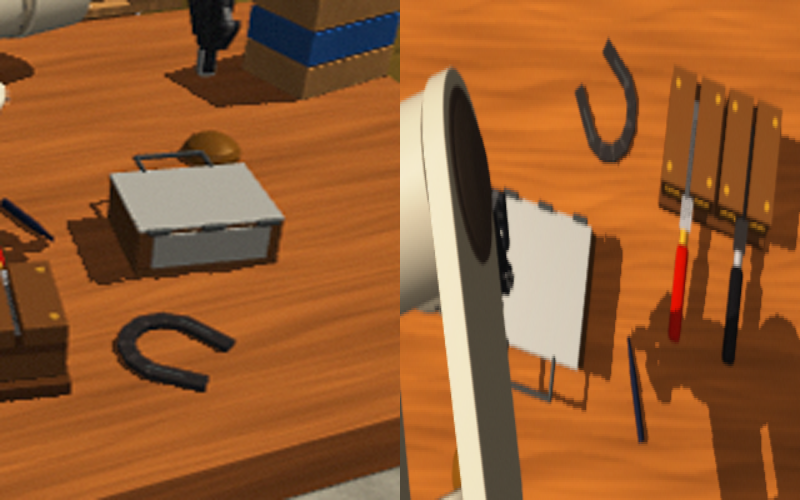

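Run:
```python
from h import *
import pickle
yaw=-.143; x=np.array([np.cos(yaw),np.sin(yaw),0]); y=np.array([-x[1],x[0],0]);P=np.array([.442,.2445,.0715])
cs=get_calibration("scene"); print("scene bar expected",proj(cs,P+.05*y),proj(cs,P-.05*y),"seen ~(355,174),(382,171)")
o=down(yaw); L=[]
def snap(): 
    r=bot.read_state(); L.append((get_calibration("wrist"),camera("wrist"),camera("scene"))); print(r["gripper_width"],r["eef_pos"].round(4),r["contact_force"].round(2),r["time_s"])
command_gripper(.04,20); e=bot.read_state()["eef_pos"]
bot.move_linear([P[0],P[1],e[2]],o,max_speed=.2)
bot.move_linear([P[0],P[1],.10],o,max_speed=.12); snap()
print(bot.move_linear([P[0],P[1],.0605],o,max_speed=.06,guard=5)); snap()
command_gripper(0,20); snap()
pickle.dump(L,open("w7.pkl","wb"))
g=lambda im,x,y,W,H,k:cv2.resize(im[y:y+H,x:x+W],None,fx=k,fy=k,interpolation=cv2.INTER_CUBIC)
cv2.imwrite("pics/c7.png",np.vstack([np.hstack([g(l[1],184,100,266,300,1)for l in L]),np.hstack([g(l[2],320,120,106,120,2.5)[:300,:265] for l in L]+[np.zeros((300,3,3),np.uint8)])])[:,:,::-1])
```

```text
scene bar expected [379.74665212 171.01670775] [353.71329914 173.22021457] seen ~(355,174),(382,171)
0.03999108243632127 [0.4424 0.2446 0.1007] [ 0.53 -0.02  0.47] 30.8667
False
0.03995298371571122 [0.4422 0.2446 0.0607] [-0.33  0.1  -0.07] 31.775
2.6525509842725293e-05 [0.442  0.2445 0.0605] [ 0.78 -0.59  1.05] 32.3417
```

View pics/c7.png

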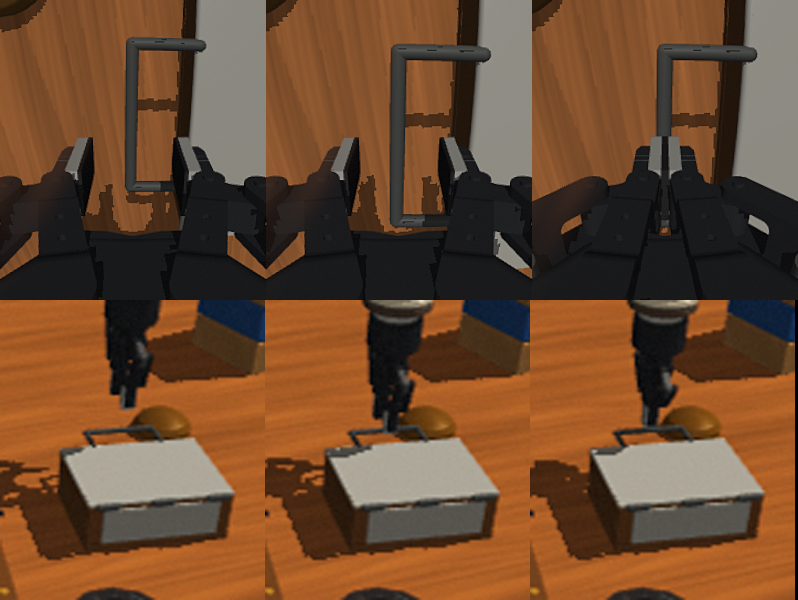

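Run:
```python
from h import *
import pickle
L=pickle.load(open("w7.pkl","rb")); c,w,t,c2,w2=pickle.load(open("w5.pkl","rb")); c1=pickle.load(open("w.pkl","rb"))[0]
yaw=-.143; x=np.array([np.cos(yaw),np.sin(yaw),0]); y=np.array([-x[1],x[0],0]);P=np.array([.442,.2445,.0715])
print("tcp/bar proj",proj(L[2][0],P-[0,0,.011],1),proj(L[2][0],P,1), "ends",proj(L[1][0],P+.05*y,1),proj(L[1][0],P-.05*y,1))
o,d=ray(L[2][0],(317,237),1); s=((P-o)@y+.011)/(d@y); print("tip edge pt at near pad side",o+s*d)
def tri(obs):
    A=[];b=[]
    for c,u in obs:
        o,d=ray(c,u,1);d/=np.linalg.norm(d);Q=np.eye(3)-np.outer(d,d);A.append(Q);b.append(Q@o)
    return np.linalg.lstsq(np.vstack(A),np.hstack(b),rcond=None)[0]
l0=lambda X,Y:(184+X,100+Y); l1=lambda X,Y:(184+X-266,100+Y); l2=lambda X,Y:(184+X-532,100+Y)
print("left corner",tri([(c1,(559.5,123)),(c2,(318.5,131)),(L[0][0],l0(131,44)),(L[1][0],l1(397,52))]))
print("right corner",tri([(c1,(504.5,120)),(c2,(318,233.5)),(L[0][0],l0(131,187)),(L[1][0],l1(398,220))]))
# bar width in pixels per row, L[2], around col 317
im=L[2][1]
for r in(165,200,225,236,244,260,290,315): print(r,im[r,305:330].sum(1).tolist())
```

```text
tcp/bar proj [315.82153286 238.16082756] [315.77271957 246.42324688] ends [315.40840555 151.5411355 ] [315.63170384 320.60934724]
tip edge pt at near pad side [0.44418814 0.25529838 0.08444621]
left corner [0.44867986 0.29459423 0.07567345]
right corner [0.43487082 0.1954057  0.0726771 ]
165 [285, 285, 301, 241, 112, 142, 164, 170, 175, 177, 185, 186, 180, 181, 175, 163, 161, 150, 119, 145, 213, 271, 266, 269, 265]
200 [260, 266, 232, 170, 113, 147, 164, 170, 174, 176, 182, 184, 179, 174, 168, 162, 149, 132, 128, 226, 273, 263, 254, 248, 258]
225 [269, 275, 238, 176, 121, 154, 168, 173, 178, 180, 183, 183, 175, 174, 165, 161, 151, 123, 119, 129, 133, 131, 125, 116, 115]
236 [276, 277, 284, 269, 241, 252, 260, 267, 206, 125, 92, 96, 97, 92, 114, 179, 250, 232, 272, 286, 285, 282, 282, 279, 284]
244 [324, 329, 326, 329, 327, 327, 328, 349, 244, 68, 53, 64, 61, 50, 68, 207, 357, 331, 328, 329, 326, 328, 326, 326, 331]
260 [327, 326, 328, 326, 327, 329, 337, 296, 187, 42, 58, 62, 64, 58, 45, 159, 288, 340, 329, 329, 326, 326, 330, 329, 326]
290 [80, 79, 78, 77, 54, 28, 71, 40, 35, 66, 104, 99, 103, 106, 75, 43, 46, 92, 42, 47, 74, 82, 81, 79, 79]
315 [38, 63, 93, 78, 77, 65, 49, 60, 79, 95, 96, 92, 89, 89, 86, 68, 55, 56, 68, 75, 75, 89, 68, 35, 38]
```

Run:
```python
from h import *
yaw=-.143; o=down(yaw); P=np.array([.442,.2445])
f0=bot.read_state()["contact_force"]
hit=bot.move_linear([*P,.040],o,max_speed=.02,guard=4); r=bot.read_state(); print(hit,r["eef_pos"].round(4),r["contact_force"].round(2),f0.round(2),r["gripper_width"],r["time_s"])
bot.move_linear([*P,.09],o,max_speed=.1)
```

```text
True [0.4421 0.2446 0.0578] [-1.01 -0.24  6.92] [ 0.07  0.26 -0.81] -0.00031128304853206105 32.8333
```

Run:
```python
from h import *
yaw=-.143; x=np.array([np.cos(yaw),np.sin(yaw),0]); z=np.array([0,0,1.]); P=np.array([.442,.2445,.0715]); H=P+.192*x
tc=lambda t: H+.192*(-np.cos(t)*x+np.sin(t)*z)-.0375*z
o=down(yaw); command_gripper(.03,25)
hit=bot.move_linear(tc(0),o,max_speed=.05,guard=5); print("hit",hit)
if not hit:
    command_gripper(0,25); r=bot.read_state(); print(r["gripper_width"],r["contact_force"].round(2),r["eef_pos"].round(4))
    if r["gripper_width"]>.002:
      for k in range(1,11):
        hit=bot.move_linear(tc(np.radians(6*k)),o,max_speed=.06,guard=25); r=bot.read_state()
        print(6*k,hit,r["contact_force"].round(1),round(r["gripper_width"],4),r["time_s"])
        if hit or r["gripper_width"]<.002: break
import pickle; pickle.dump((get_calibration("wrist"),camera("wrist"),camera("scene"),camera("top")),open("w8.pkl","wb"))
```

```text
hit False
0.0069969975549880135 [-8.59  1.6   6.26] [0.4413 0.2447 0.0342]
6 False [-5.8  2.  -1.6] 0.0072 35.7833
12 False [-7.6  1.7 -1.1] 0.0068 36.2667
18 False [-9.3  0.7  1.3] 0.0071 36.75
24 False [-13.3  -0.    2.6] 0.0069 37.2333
30 False [-18.4  -1.4   7.7] 0.0069 37.7167
36 False [-23.4  -3.6  13.5] 0.0071 38.2
42 False [-27.2  -6.3  19.3] 0.0068 38.6833
48 False [-24.7  -5.4  23.1] 0.0071 39.1667
54 False [-18.7  -7.6  20.9] 0.0067 39.65
60 False [-14.6 -10.1  20.3] 0.0072 40.1333
```

Run:
```python
from h import *
yaw=-.143; x=np.array([np.cos(yaw),np.sin(yaw),0]); y=np.array([-x[1],x[0],0]);z=np.array([0,0,1.]); P=np.array([.442,.2445,.0715])
u=-.5*x+.866*z
for i in range(4):
    r=bot.read_state(); f=r["contact_force"]; print(f.round(1),r["eef_pos"].round(4),r["time_s"])
    if np.linalg.norm(f)<8: break
    bot.move_linear(r["eef_pos"]+.001*(u if i else u),max_speed=.01); bot.wait(.2)
s=camera("scene"); cs=get_calibration("scene")
h=cv2.cvtColor(s,cv2.COLOR_RGB2HSV); m=((h[...,1]<45)&(h[...,2]>110)).astype(np.uint8); m[:, :320]=0; m[:,450:]=0; m[:100]=0;m[230:]=0
n,l,st,ce=cv2.connectedComponentsWithStats(m); i=1+np.argmax(st[1:,4]); cn=cv2.findContours((l==i).astype(np.uint8),0,2)[0][0]
print(st[i],cv2.approxPolyDP(cn,3,True)[:,0].tolist())
cv2.imwrite("pics/s9.png",s[:,:,::-1])
for sh in(0,-.002):
  H=P+(.192+sh)*x
  for t in(0,55,60,65): 
    a=np.radians(t); q=[proj(cs,H+.150*(-np.cos(a)*x+np.sin(a)*z)+k*.1*y).round(1).tolist() for k in(1,-1)]; print(sh,t,q,[proj(cs,H+k*.1*y).round(1).tolist() for k in(1,-1)])
```

```text
[-14.3  -9.2  19.8] [0.5364 0.2301 0.2019] 40.2833
[  6.2  -1.3 -12.8] [0.5359 0.23   0.2021] 40.9167
[  7.3   1.  -16.9] [0.5355 0.23   0.2019] 41.3667
[  8.5   0.7 -16.9] [0.5352 0.2301 0.2017] 41.8167
[ 354  152   59   51 2479] [[409, 152], [369, 155], [354, 173], [356, 202], [412, 197]]
0 0 [[396.8, 175.4], [343.6, 180.1]] [[413.9, 197.4], [356.1, 203.1]]
0 55 [[409.1, 152.6], [351.4, 157.0]] [[413.9, 197.4], [356.1, 203.1]]
0 60 [[410.8, 152.1], [352.5, 156.6]] [[413.9, 197.4], [356.1, 203.1]]
0 65 [[412.5, 152.0], [353.7, 156.5]] [[413.9, 197.4], [356.1, 203.1]]
-0.002 0 [[396.6, 175.2], [343.4, 179.8]] [[413.6, 197.1], [356.0, 202.8]]
-0.002 55 [[408.9, 152.3], [351.2, 156.7]] [[413.6, 197.1], [356.0, 202.8]]
-0.002 60 [[410.5, 151.9], [352.4, 156.3]] [[413.6, 197.1], [356.0, 202.8]]
-0.002 65 [[412.3, 151.7], [353.6, 156.2]] [[413.6, 197.1], [356.0, 202.8]]
```

Run:
```python
from h import *
import pickle
yaw=-.143; x=np.array([np.cos(yaw),np.sin(yaw),0]); z=np.array([0,0,1.]); P=np.array([.442,.2445,.0715]);u=-.5*x+.866*z
for i in range(3):
    r=bot.read_state()
    if np.linalg.norm(r["contact_force"])<9: break
    bot.move_linear(r["eef_pos"]-.0003*u,max_speed=.01); bot.wait(.3)
bot.wait(1); a=bot.read_state(); e=a["eef_pos"]; print(e,a["contact_force"].round(1),a["gripper_width"],a["time_s"])
for sh in(0,-.0015,-.003): print(np.degrees(np.arccos(((P+(.192+sh)*x-e)@x)/.192)), "from z",np.degrees(np.arcsin((e[2]+.0375-.0715)/.192)))
# flap angle from the near vertical image edge in scene (left side edge hinge->front) and file state in top/scene
t=camera("top"); c=get_calibration("top"); (cen,sz,an),st=blob(redmask(t)[150:260,300:380]); M=np.array([.655,-.0845,0]);d=np.array([np.cos(-.188),np.sin(-.188),0])
print("red handle centre along slot (home: -0.1035)",(onz(c,(cen[0]+300,cen[1]+150),.062)-M)@d,sz)
# bystanders: change between first and last top pictures
im0=cv2.imread("pics/top0.png")[:,:,::-1]
for n,(X,Y,W,H) in dict(punch=(298,210,24,50),clench=(446,208,42,40),shoe=(256,92,58,56)).items():
    print(n,cv2.phaseCorrelate(cv2.cvtColor(im0[Y:Y+H,X:X+W],7).astype(np.float32),cv2.cvtColor(t[Y:Y+H,X:X+W],7).astype(np.float32)))
```

```text
[0.53494491 0.23018864 0.20133623] [-2.3  1.3  0.3] 0.006872495838398366 43.9
59.32082459662768 from z 60.63842989901659
59.83990605099428 from z 60.63842989901659
60.356269025936705 from z 60.63842989901659
red handle centre along slot (home: -0.1035) -0.1055615251967239 (8.475667953491211, 37.853477478027344)
punch ((-1.0983666330984736, -0.9342797412109114), 0.2892510902881622)
clench ((0.5432146077956688, -0.02700506884695386), 0.9554475739267138)
shoe ((0.027754648591137965, 0.009197456498224454), 0.9781228415171306)
```

Run:
```python
from workcell import *
workorder.hand_in(); r=bot.read_state(); print(r["time_s"],r["gripper_width"],r["contact_force"])
```

```text
the job is handed in; nothing more can be done
the job is handed in; nothing more can be done
```

The job is handed in. The file is in the empty (left) block's slot and let go. The flap was lifted afterwards and is held at about 60° by a grip on the pull bar. The hand-in gives no verdict. My last reading before it was at 43.9 s of the 64 s allowed.

- **File:** it stopped twice against the slot's end, at the distance I expected. In the last top picture the handle sits about 2 mm short of the fully home position. After letting go, other views put it 3–6 mm short, against the 12 mm allowed.
- **Flap angle:** working from the bar's position gives 59.3–60.6°. The scene camera agrees, though it only resolves about 3° per pixel. The last force on the tool was about 2.6 N, with the fingers 6.9 mm apart on the 8 mm bar.
- **First try at the pull missed:** the fingers closed just above the bar and the flap did not move. A touch test put the closed fingertips about 18 mm behind the TCP, not 8 mm ahead of it as specified. I went about 26 mm lower and the grip then held. It also means the file was probably gripped only near the top of its handle.
- **Force while lifting:** it rose to about 34 N as the path pushed towards the hinge. I relaxed that before handing in.
- **Other things on the bench:**
  - The horseshoe blank and clench block had not moved.
  - The drive punch check was unclear: it matched poorly and suggested a shift of about 1.5 pixels (roughly 4 mm). The changed shadows are the likely cause, because I felt no contact there.
  - I did not measure the stand cap at the end. The pictures gave no sign that it had been touched.

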